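# Turn the row of ink bottles round onto the wooden stand

### The job

Move the four ink bottles from the steel drip tray to the wooden stand in reverse order: the bottle that stands nearest the tray's brass knob goes into the well farthest from the stand's brass knob, and so on along the row, one bottle to each well. Set each one fully down in its well, upright, without dropping it or tipping it over, and do not push the tumbler, plant or jar about.

Things in the scene. Friction and masses are not known exactly. Their poses are not given: they have to be found in the camera images.
- bottle_round: Round ink bottle, 44 mm diameter. Smooth white plastic with a black screw cap (27 mm diameter, 16 mm tall); the body is 46 mm tall, 65 mm with the cap; about 130 g. Origin: centre of the underside, z up along the bottle. It starts upright on the cork pad of its own outline, 7 mm above the table.
- bottle_square: Square ink bottle, 42 by 42 mm, sides facing its x and y. Smooth white plastic with a black screw cap (27 mm diameter, 16 mm tall); the body is 46 mm tall, 65 mm with the cap; about 130 g. Origin: centre of the underside, z up along the bottle. It starts upright on the cork pad of its own outline, 7 mm above the table.
- bottle_hex: Hexagonal ink bottle, 42 mm across flats; one pair of flats faces its +x and -x, corners on its +y and -y (48 mm). Smooth white plastic with a black screw cap (27 mm diameter, 16 mm tall); the body is 46 mm tall, 65 mm with the cap; about 130 g. Origin: centre of the underside, z up along the bottle. It starts upright on the cork pad of its own outline, 7 mm above the table.
- bottle_flat: Narrow rectangular ink bottle, 30 mm along its x, 48 mm along its y. Smooth white plastic with a black screw cap (27 mm diameter, 16 mm tall); the body is 46 mm tall, 65 mm with the cap; about 130 g. Origin: centre of the underside, z up along the bottle. It starts upright on the cork pad of its own outline, 7 mm above the table.
- pad_round: Round cork pad, 60 mm diameter, 3 mm thick, fixed in one of the four places of the tray; stays there and so shows, to the end, where the bottle of that outline began. Origin: centre of its underside.
- pad_square: Square cork pad, 54 mm, 3 mm thick, fixed in one of the four places of the tray; stays there and so shows, to the end, where the bottle of that outline began. Origin: centre of its underside.
- pad_hex: Hexagonal cork pad, 54 mm across flats, 3 mm thick, fixed in one of the four places of the tray; stays there and so shows, to the end, where the bottle of that outline began. Origin: centre of its underside.
- pad_flat: Rectangular cork pad, 44 by 60 mm, 3 mm thick, fixed in one of the four places of the tray; stays there and so shows, to the end, where the bottle of that outline began. Origin: centre of its underside.
- tray: Fixed dark steel drip tray, 100 (x) by 370 mm (y), floor 4 mm thick, rim 8 mm high; the bottles start in it. Origin: centre of the underside. Its four places lie along its y at +117, +39, -39, -117 mm, x = 0. A brass ball knob (26 mm wide, top 37 mm high) stands at y = +170 mm; +y points roughly to the robot's left.
- stand: Fixed wooden stand, empty, 100 (x) by 380 mm (y), 18 mm high; four square wells 64 mm wide, 8 mm deep (floor 10 mm above the table), along its y at +117, +39, -39, -117 mm, x = 0. Origin: centre of the underside. Brass ball knob (26 mm wide, top 51 mm high) at y = +174 mm; +y roughly to the robot's left. Nearer or farther than the tray.
- tumbler: Bystander: green plastic tumbler, 76 mm across the rim, 115 mm tall. Origin: centre of the underside.
- plant: Bystander: small succulent in a terracotta pot 80 mm wide, about 140 mm tall in all. Origin: centre of the underside.
- jar: Bystander: lidded glass jar, 60 mm diameter, 80 mm tall. Origin: centre of the underside.

How it is judged (in metres and radians):
At the end, for the whole second after the job is handed in: Each bottle stands, released and at rest, upright (within 0.1 rad) on the floor of its well (origin within 4 mm of the floor height and within 14 mm of the well's centre along each axis of the stand); the wells hold the bottles in the reverse of their order on the tray, counted from the brass knobs (((y of pad_round in the frame of tray between 0.097 and 0.137 m and y of bottle_round in the frame of stand between -0.131 and -0.103 m) or (y of pad_round in the frame of tray between 0.019 and 0.059 m and y of bottle_round in the frame of stand between -0.053 and -0.025 m) or (y of pad_round in the frame of tray between -0.059 and -0.019 m and y of bottle_round in the frame of stand between 0.025 and 0.053 m) or (y of pad_round in the frame of tray between -0.137 and -0.097 m and y of bottle_round in the frame of stand between 0.103 and 0.131 m)) and x of bottle_round in the frame of stand between -0.014 and 0.014 m and z of bottle_round in the frame of stand between 0.006 and 0.014 m and angle between each of bottle_round, bottle_square, bottle_hex, bottle_flat's own z axis and vertical below 0.1 rad and linear speed of each of bottle_round, bottle_square, bottle_hex, bottle_flat below 0.02 m/s and angular speed of each of bottle_round, bottle_square, bottle_hex, bottle_flat below 0.2 rad/s and ((y of pad_square in the frame of tray between 0.097 and 0.137 m and y of bottle_square in the frame of stand between -0.131 and -0.103 m) or (y of pad_square in the frame of tray between 0.019 and 0.059 m and y of bottle_square in the frame of stand between -0.053 and -0.025 m) or (y of pad_square in the frame of tray between -0.059 and -0.019 m and y of bottle_square in the frame of stand between 0.025 and 0.053 m) or (y of pad_square in the frame of tray between -0.137 and -0.097 m and y of bottle_square in the frame of stand between 0.103 and 0.131 m)) and x of bottle_square in the frame of stand between -0.014 and 0.014 m and z of bottle_square in the frame of stand between 0.006 and 0.014 m and ((y of pad_hex in the frame of tray between 0.097 and 0.137 m and y of bottle_hex in the frame of stand between -0.131 and -0.103 m) or (y of pad_hex in the frame of tray between 0.019 and 0.059 m and y of bottle_hex in the frame of stand between -0.053 and -0.025 m) or (y of pad_hex in the frame of tray between -0.059 and -0.019 m and y of bottle_hex in the frame of stand between 0.025 and 0.053 m) or (y of pad_hex in the frame of tray between -0.137 and -0.097 m and y of bottle_hex in the frame of stand between 0.103 and 0.131 m)) and x of bottle_hex in the frame of stand between -0.014 and 0.014 m and z of bottle_hex in the frame of stand between 0.006 and 0.014 m and ((y of pad_flat in the frame of tray between 0.097 and 0.137 m and y of bottle_flat in the frame of stand between -0.131 and -0.103 m) or (y of pad_flat in the frame of tray between 0.019 and 0.059 m and y of bottle_flat in the frame of stand between -0.053 and -0.025 m) or (y of pad_flat in the frame of tray between -0.059 and -0.019 m and y of bottle_flat in the frame of stand between 0.025 and 0.053 m) or (y of pad_flat in the frame of tray between -0.137 and -0.097 m and y of bottle_flat in the frame of stand between 0.103 and 0.131 m)) and x of bottle_flat in the frame of stand between -0.014 and 0.014 m and z of bottle_flat in the frame of stand between 0.006 and 0.014 m); the robot touches nothing.
It fails at once if a bottle is tipped over (more than about 45 degrees) (angle between any of bottle_round, bottle_square, bottle_hex, bottle_flat's own z axis and vertical above 0.8 rad).
It fails at once if a bottle is dropped (falls freely, touching nothing, faster than 0.6 m/s: about 2 cm) ((contact force between bottle_round and anything else below 0.01 N and linear speed of bottle_round above 0.6 m/s) or (contact force between bottle_square and anything else below 0.01 N and linear speed of bottle_square above 0.6 m/s) or (contact force between bottle_hex and anything else below 0.01 N and linear speed of bottle_hex above 0.6 m/s) or (contact force between bottle_flat and anything else below 0.01 N and linear speed of bottle_flat above 0.6 m/s)).
It fails at once if the tumbler, plant or jar is shifted by more than 3 cm (distance of any of tumbler, plant, jar from where it was at the start of the episode above 0.03 m).
It also fails if it takes over 93 s, if anything falls off the work surface, if the arm or the gripper's body presses on something with over 40 N, if the wrist force passes 120 N, or if a joint passes its speed limit or range.

### The arm

A 6-joint arm with a two-finger parallel gripper is mounted at the origin on the work surface. World frame = base frame: x ahead of the robot, y to its left, z up, the work surface at z = 0. Lengths are in mm, angles in degrees, forces in N, time in s.
With the tool pointing down it reaches from about 350 to 850 mm from the base axis. Payload 8.1 kg.
Tool frame: the origin (TCP) lies at the centre of the arm's flange, where the gripper is bolted on; the fingertips stand 173 mm ahead of it and the grasp point (between the pads) lies 155 mm ahead of it; z points along the fingers, y is the line along which they close (so a half turn about z gives the same grasp; the last joint's range is limited). The gripper opens to 85 mm and grips with 20 to 120 N. Pads are 22 mm wide; open, the fingers measure 114 mm over their backs; the gripper's body (76 mm by 85 mm) begins 54 mm behind the grasp point. The pads swing forward as they close: fully open they stand 13 mm farther back than shut.
Start: joints at [69.19, 7.471, 85.268, -0, 87.261, -4.893], TCP at [164.523, 577.009, 404.692] pointing down, gripper open.
Joint ranges: [-169.43, 169.43], [-51.17, 129.36], [1.28, 143.12], [-76.62, 256.62], [0, 156.53], [-152.29, 152.29]. Speed limits (degrees/s): [136.94, 136.94, 159.86, 180, 180, 180].

### API

Orientations are given as [roll, pitch, yaw] about the fixed x, y, z axes, in that order (R = Rz(yaw) Ry(pitch) Rx(roll)).
In Python, from bench import * gives the robot as it stands.
- The arm moves only by the shell command python3 -m jog 'ROWS' [FORCE]. ROWS is text: rows parted by semicolons, each of 7 numbers parted by spaces: the shift along the tool's x, y, z scaled (see below), then the turn, a rotation vector about the tool's x, y, z scaled (see below), then the closure, from -1 (fully open) to 1 (shut). In form: tx ty tz wx wy wz hand; .... A call has 1 to 5 rows; each row shifts and turns the commanded pose from where the row before left it, along the tool's axes as they then stand; what a row does not reach is not made up. The controller multiplies each number of a shift by 0.1 m and each number of a turn by 60 degrees. A row lasts 1/8 s, in which the tool goes at most 62.5 mm and 10.7 degrees, less where a joint would pass 70% of its speed; a pose out of reach is approached as far as the arm can. A call with a number of a shift or a turn outside -1 to 1 is refused whole. A call with a gripper value outside its range is refused whole. The fingers move at their own pace and stop on an object; FORCE is the grip in N (left out, the last holds). Time passes only in rows, so rows that do not move let the fingers close. It gives the time, the measured TCP pose, the force, the opening and the grip force at its end, in the units of the state.
- sense(): the state, without advancing time (a new reading comes with each control period).
- snapshot(name): name is "scene" or "side" or "wrist"; returns a dict with "img" (400x640x3 uint8, red, green, blue), "fx", "fy", "cx", "cy" (pixels), "dist" ([k1, k2, p1, p2, k3] as OpenCV has them; the pictures are not rectified), "extrinsics" (4x4, takes a point from camera to world coordinates). Camera axes: x right, y down, z forward; pixel columns grow to the right and rows downward; lengths in mm; the calibration is good to about 2 mm. A picture is of the moment at which its call begins. There is no depth.
- hand_in(): hands the job in; it is judged then, once.
The state is a dict: "time": time; "joint_pos": joint angles; "qd": joint speeds; "joint_efforts": joint torques, N m; "tool_pos": TCP position; "tcp_rot": TCP orientation; "ft_force": force on the tool from outside, world axes, zero at the start; "wrist_torque": the same for the moment, N m; "finger_gap": finger opening in mm; "grip_force": force on a finger pad.
Only numpy, scipy, OpenCV 4.12 (cv2) and the standard library are available. Lean on these libraries where they do the work, as an engineer would, in place of code of your own. Each camera call takes 0.05 s, during which the arm holds its last target. There are 200 camera calls.

## Working session

There is one attempt and no reset: what is moved stays moved. The work goes in short steps, Python scripts to look and compute and a shell command to move; the robot and the scene stay as the last step left them, time stands still between calls to the robot, and variables do not carry over. Pictures are saved under pics/ and viewed, at most 14 in all, crops included, and the job is handed in when it is done.

```bash
mkdir -p pics; python3 - <<'E'
from bench import *
import cv2
s=sense();print(s['time'],s['tool_pos'],s['tcp_rot'],s['finger_gap'])
for n in ['scene','side']:
    p=snapshot(n);cv2.imwrite(f'pics/{n}0.png',p['img'][:,:,::-1])
    print(n,p['fx'],p['cx'],p['dist'],p['extrinsics'])
E
```

```text
0.0 [164.44507274 576.79614551 403.66766123] [-1.79896748e+02 -7.52675198e-03  1.64082291e+02] 85.41742942520519
scene 413.5002776106925 317.5120637477554 [-0.05446586  0.          0.          0.          0.        ] [[ 8.31953537e-01  3.81758317e-01 -4.02633704e-01  9.85853234e+02]
 [ 5.54519981e-01 -5.96931800e-01  5.79810328e-01 -6.47062478e+02]
 [-1.89974469e-02 -7.05643687e-01 -7.08312137e-01  8.40060794e+02]
 [ 0.00000000e+00  0.00000000e+00  0.00000000e+00  1.00000000e+00]]
side 378.84886582996234 318.79567022136854 [0.00291964 0.         0.         0.         0.        ] [[-9.84402387e-01 -1.18257169e-01  1.30258140e-01  4.09293402e+02]
 [-1.75839713e-01  6.85277856e-01 -7.06735209e-01  7.11908469e+02]
 [-5.68651342e-03 -7.18616380e-01 -6.95383464e-01  7.58745614e+02]
 [ 0.00000000e+00  0.00000000e+00  0.00000000e+00  1.00000000e+00]]
```

View pics/scene0.png

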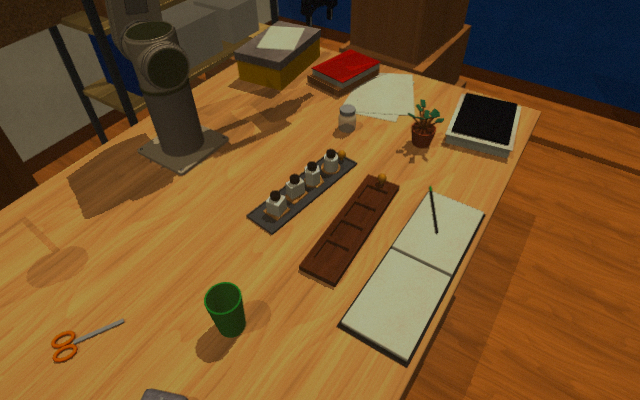

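View pics/side0.png

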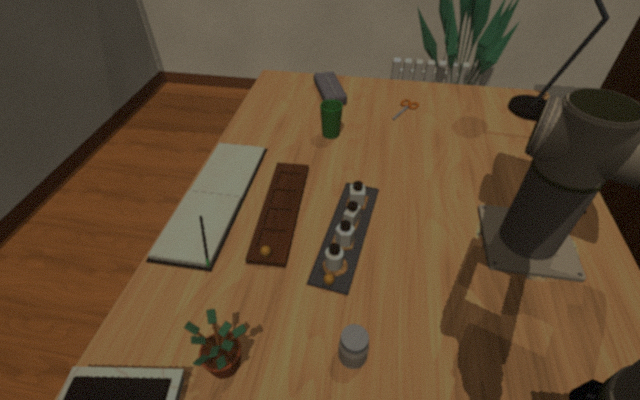

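The scene view has the tray knob at (342,155), with the caps at about (331,155), (313,168), (294,180) and (275,197). The stand knob is at (381,178). In the side view the knobs are at (329,278) for the tray and (265,250) for the stand. I'll enlarge both views.

```bash
python3 - <<'E'
import cv2
a=cv2.imread('pics/scene0.png')[135:295,240:410]; b=cv2.imread('pics/side0.png')[155:300,235:390]
a=cv2.resize(a,(680,640)[:2],interpolation=cv2.INTER_CUBIC)[:600]; b=cv2.resize(b,(620,580),interpolation=cv2.INTER_CUBIC)
import numpy as np
f=lambda i:np.clip(i.astype(float)*1.6,0,255).astype('uint8')
cv2.imwrite('pics/ca.png',f(a));cv2.imwrite('pics/cb.png',f(b))
E
```

```text
(no output)
```

View pics/ca.png

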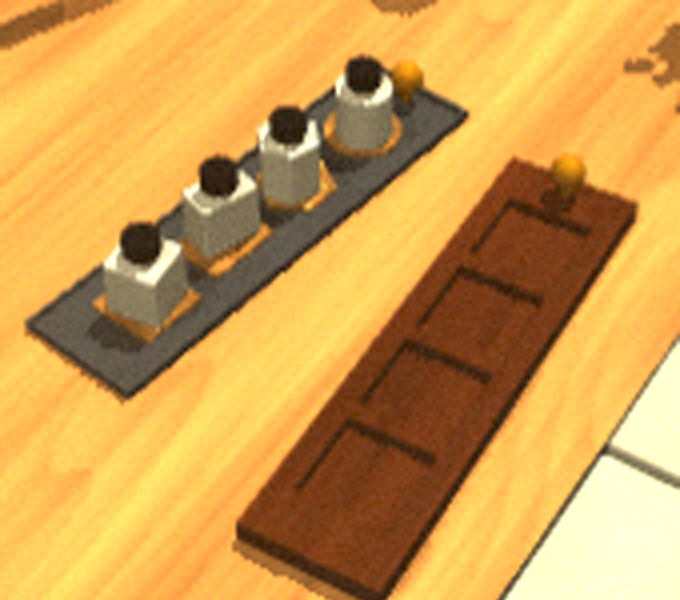

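View pics/cb.png

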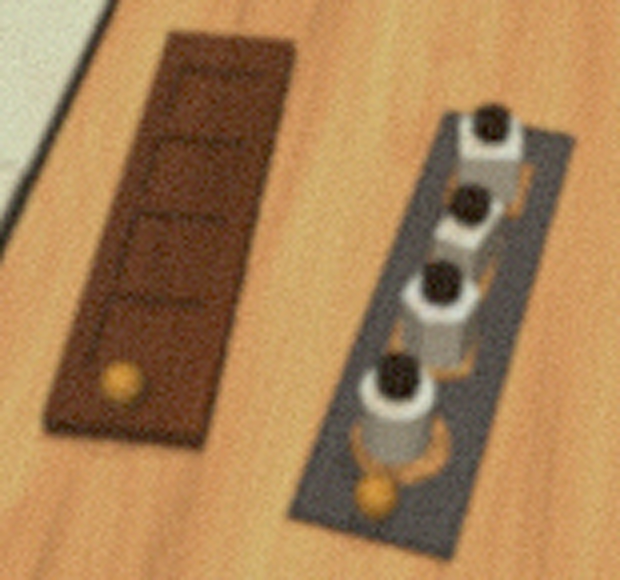

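```bash
cat > h.py <<'E'
import numpy as np, cv2
def ray2world(p,uv,z):
    K=np.array([[p['fx'],0,p['cx']],[0,p['fy'],p['cy']],[0,0,1]]);E=np.array(p['extrinsics'])
    n=cv2.undistortPoints(np.array(uv,float).reshape(-1,1,2),K,np.array(p['dist'],float)).reshape(-1,2)
    d=np.c_[n,np.ones(len(n))]@E[:3,:3].T;o=E[:3,3]
    return o+d*((np.reshape(z,(-1,1))-o[2])/d[:,2:])
E
python3 - <<'E'
from bench import *; from h import *
np.set_printoptions(precision=1,suppress=True)
A=snapshot('scene');B=snapshot('side')
a=lambda l:np.array(l)/4+[240,135]; b=lambda l:np.array(l)/4+[235,155]
for n,p,f,caps,tr,st in [('scene',A,a,[(363,75),(288,126),(218,178),(141,243)],[(28,325),(128,397),(468,112)],[(514,158),(637,207),(385,596),(240,530)]),
 ('side',B,b,[(398,377),(441,283),(470,206),(491,124)],[(447,113),(574,137),(291,517),(450,558)],[(168,33),(293,42),(203,438),(45,427)])]:
    print(n);C=ray2world(p,f(caps),64);print(C[:,:2]);print(np.diff(C[:,:2],axis=0))
    print('tray',ray2world(p,f(tr),8)[:,:2].tolist());S=ray2world(p,f(st),18)[:,:2];print('stand',S,S.mean(0))
print('tumbler',ray2world(A,[(225,285)],115),'plant',ray2world(A,[(424,138)],20),'jar',ray2world(A,[(348,108)],80))
E
```

```text
scene
[[477.9 158.9]
 [463.4  81.7]
 [453.4  10.3]
 [447.5 -69.1]]
[[-14.5 -77.3]
 [-10.1 -71.4]
 [ -5.9 -79.4]]
tray [[392.09397825005374, -131.94033709474706], [489.1372474225689, -145.03007105153773], [533.8056694153319, 222.5037314914773]]
stand [[ 593.9  184.9]
 [ 693.4  186.2]
 [ 713.7 -188.4]
 [ 616.1 -196.4]] [654.3  -3.4]
side
[[474.6 161.4]
 [459.2  84.3]
 [449.2  14.6]
 [444.  -66.9]]
[[-15.3 -77.2]
 [-10.  -69.7]
 [ -5.2 -81.5]]
tray [[480.39100909215097, -136.34991572727222], [385.4195889245118, -125.77593725853615], [525.8143452498834, 229.46043637465834], [431.78998173171635, 240.57514557640457]]
stand [[ 706.  -181.8]
 [ 607.5 -187.3]
 [ 587.   190.8]
 [ 682.7  199.2]] [645.8   5.2]
tumbler [[ 555.2 -369.7  115. ]] plant [[661.8 435.9  20. ]] jar [[408.8 374.4  80. ]]
```

From the tray knob outward the order is round, hex, flat, square. That sends round to well -117, hex to -39, flat to +39 and square to +117. Next I turn the tool so it closes along world x and go above the tray for a closer look.

```bash
python3 -m jog '0 0 0 0 0 0.1764 -1;0 0 0 0 0 0.1764 -1;0 0 0 0 0 0.1764 -1;0 0 0 0 0 0.1764 -1;0 0 0 0 0 0.1764 -1' 40
python3 -m jog '0 0 0 0 0 0.1764 -1;0 0 0 0 0 0.1764 -1;-0.53 0.29 0 0 0 0 -1;-0.53 0.29 0 0 0 0 -1;-0.53 0.29 0 0 0 0 -1'
python3 -m jog '-0.53 0.29 0 0 0 0 -1;-0.53 0.29 0 0 0 0 -1;-0.53 0.29 0 0 0 0 -1;-0.53 0.29 0 0 0 0 -1;-0.53 0.29 0 0 0 0 -1'
python3 -m jog '-0.53 0.29 0 0 0 0 -1;-0.53 0.29 0 0 0 0 -1;0 0 0 0 0 0 -1'
python3 - <<'E'
from bench import *; import cv2
s=sense();print(s['time'],s['tool_pos'],s['tcp_rot'],s['joint_pos'])
p=snapshot('wrist');cv2.imwrite('pics/w1.png',p['img'][:,:,::-1]);print(p['fx'],p['cx'],p['extrinsics'])
E
```

```text
time: 0.82
tool_pos: [164.5, 577.0, 404.4]
tcp_rot: [-180.0, 0.0, 110.8]
ft_force: [-0.7, -0.3, -0.2]
finger_gap: 85.4
grip_force: 0.0
time: 1.45
tool_pos: [251.9, 416.4, 404.4]
tcp_rot: [180.0, 0.0, 90.0]
ft_force: [1.2, -0.0, 0.4]
finger_gap: 85.2
grip_force: 0.0
time: 2.08
tool_pos: [396.9, 151.1, 404.8]
tcp_rot: [180.0, -0.0, 90.0]
ft_force: [0.4, 0.7, -0.0]
finger_gap: 85.0
grip_force: 0.0
time: 2.45
tool_pos: [455.6, 43.4, 404.4]
tcp_rot: [-180.0, 0.1, 89.7]
ft_force: [-0.1, 0.1, -0.2]
finger_gap: 85.4
grip_force: 0.0
2.45 [455.57893089  43.38729438 404.44131232] [-1.79987715e+02  5.48210535e-02  8.96595368e+01] [-9.60288290e-01 -1.51436847e+01  1.06900964e+02 -5.49762563e-02
  8.82544135e+01 -6.18138955e-01]
295.5960527377795 322.69814839704895 [[ 9.99979380e-01 -5.45702002e-03 -3.38525869e-03  4.57463280e+02]
 [-6.22726048e-03 -9.52772996e-01 -3.03619564e-01  1.21139957e+02]
 [-1.56852502e-03  3.03634384e-01 -9.52787332e-01  3.73237176e+02]
 [ 0.00000000e+00  0.00000000e+00  0.00000000e+00  1.00000000e+00]]
```

View pics/w1.png

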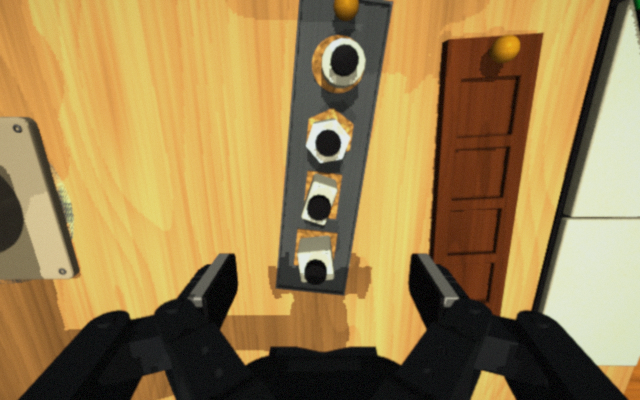

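The wrist view shows all four bottles, at pixels (344,62), (328,142), (318,205) and (316,270), and the stand at right. I'll rectify it to a metric top view: tray at the body-top plane (z=53) and stand at its top plane (z=18).

```bash
cat >> h.py <<'E'
def topview(p,z,x0,x1,y0,y1,s):
    # columns: x from x0, rows: y from y1 downward; s px/mm
    xs=np.arange(x0,x1,1/s);ys=np.arange(y1,y0,-1/s);X,Y=np.meshgrid(xs,ys)
    P=np.c_[X.ravel(),Y.ravel(),np.full(X.size,float(z))];E=np.linalg.inv(np.array(p['extrinsics']))
    K=np.array([[p['fx'],0,p['cx']],[0,p['fy'],p['cy']],[0,0,1]])
    uv=cv2.projectPoints(P,cv2.Rodrigues(E[:3,:3])[0],E[:3,3],K,np.array(p['dist'],float))[0].reshape(*X.shape,2).astype('f')
    return cv2.remap(np.ascontiguousarray(p['img'][:,:,::-1]),uv[...,0],uv[...,1],cv2.INTER_CUBIC)
E
python3 - <<'E'
from bench import *; from h import *
p=snapshot('wrist')
a=topview(p,53,390,530,-110,190,2);b=topview(p,18,580,720,-110,200,2)[:600]
cv2.imwrite('pics/t1.png',np.hstack([a,b]))
E
```

```text
(no output)
```

View pics/t1.png

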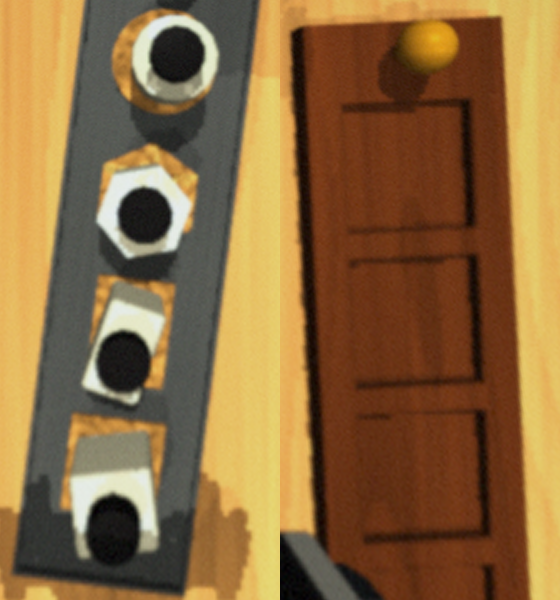

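In the top view (2 px/mm) the centres and yaws are:

| Bottle | Centre x, y (mm) | Yaw (deg) |
|---|---|---|
| round | 477.5, 160.5 | – |
| hex | 461.5, 84 | about -17 |
| flat | 451.5, 13 | about -18.5 |
| square | 447, -66 | about +5 |

The wells are at (644,117), (648,39.5), (652,-38) and (656,-116), which agrees with the fixed cameras. I start with the round bottle.

```bash
python3 -m jog '0.39 0.07 0 0 0 0 -1;0.39 0.07 0 0 0 0 -1;0.39 0.07 0 0 0 0 -1;0 0 0.6 0 0 0 -1;0 0 0.5 0 0 0 -1' 60
python3 -m jog '0 0 0.3 0 0 0 -1;0 0 0 0 0 0 -1;0 0 0 0 0 0 -1'
python3 - <<'E'
from bench import *; import cv2
print(sense()['tool_pos'])
p=snapshot('wrist');cv2.imwrite('pics/w2.png',p['img'][:,:,::-1])
E
```

```text
time: 3.18
tool_pos: [474.3, 166.3, 293.4]
tcp_rot: [180.0, -0.0, 90.2]
ft_force: [0.6, 0.2, -0.5]
finger_gap: 85.4
grip_force: 0.0
time: 3.55
tool_pos: [475.7, 164.9, 266.3]
tcp_rot: [179.9, -0.0, 90.1]
ft_force: [0.3, -0.2, 0.6]
finger_gap: 85.6
grip_force: 0.0
[475.68798251 164.93640934 266.3356062 ]
```

View pics/w2.png

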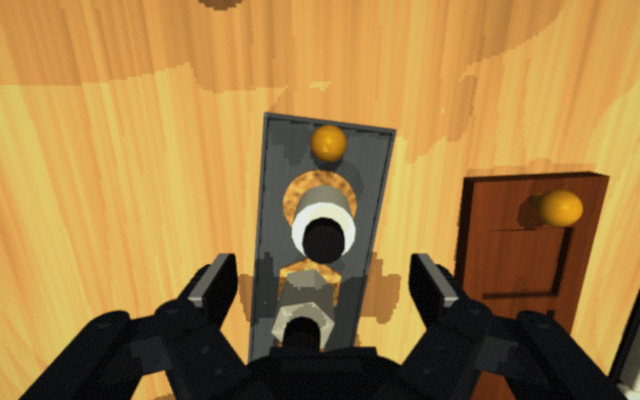

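The bottle is centred between the fingers at column 323. I correct by (+2,-4) mm, descend and grip.

```bash
python3 -m jog '-0.045 0.02 0.2 0 0 0 -1;0 0 0.2 0 0 0 -1;0 0 0.2 0 0 0 -1;0 0 0.14 0 0 0 -1;0 0 0 0 0 0 -1' 60
python3 -m jog '0 0 0 0 0 0 1;0 0 0 0 0 0 1;0 0 0 0 0 0 1;0 0 0 0 0 0 1;0 0 0 0 0 0 1' 60
python3 -m jog '0 0 0 0 0 0 1;0 0 0 0 0 0 1' 60
```

```text
time: 4.22
tool_pos: [477.5, 159.5, 190.7]
tcp_rot: [-180.0, 0.0, 90.0]
ft_force: [-0.5, 0.1, 0.3]
finger_gap: 85.6
grip_force: 0.0
time: 4.85
tool_pos: [478.1, 159.7, 191.9]
tcp_rot: [179.9, -0.0, 90.0]
ft_force: [-1.4, 0.6, 5.5]
finger_gap: 42.6
grip_force: 60.9
time: 5.1
tool_pos: [478.1, 159.7, 191.9]
tcp_rot: [179.9, -0.0, 90.0]
ft_force: [-0.8, 0.2, 6.2]
finger_gap: 42.5
grip_force: 60.9
```

```bash
python3 -m jog '0 0 -0.1 0 0 0 1;0 0 -0.3 0 0 0 1;0 0 -0.3 0 0 0 1;0 0 -0.2 0 0 0 1;0 0 0 0 0 0 1' 60
python3 -m jog '-0.15 0.1 0 0 0 0 1;-0.307 0.198 0 0 0 0 1;-0.307 0.198 0 0 0 0 1;-0.307 0.198 0 0 0 0 1;-0.307 0.198 0 0 0 0 1'
python3 -m jog '-0.307 0.198 0 0 0 0 1;-0.307 0.198 0 0 0 0 1;-0.307 0.198 0 0 0 0 1;-0.307 0.198 0 0 0 0 1;-0.15 0.1 0 0 0 0 1'
python3 -m jog '0 0 0.2 0 0 0 1;0 0 0.2 0 0 0 1;0 0 0 0 0 0 1'
python3 - <<'E'
from bench import *; import cv2
print(sense()['tool_pos'])
p=snapshot('wrist');cv2.imwrite('pics/w3.png',p['img'][:,:,::-1])
E
```

```text
time: 5.72
tool_pos: [478.3, 159.7, 283.0]
tcp_rot: [179.8, -0.1, 90.0]
ft_force: [-0.5, -0.5, -2.9]
finger_gap: 42.8
grip_force: 61.2
time: 6.35
tool_pos: [566.9, 19.6, 278.9]
tcp_rot: [-179.9, 0.0, 90.0]
ft_force: [0.5, -0.3, -2.9]
finger_gap: 43.1
grip_force: 61.2
time: 6.98
tool_pos: [656.0, -119.1, 278.4]
tcp_rot: [-179.9, 0.0, 89.9]
ft_force: [0.4, 0.7, -2.2]
finger_gap: 42.9
grip_force: 61.3
time: 7.35
tool_pos: [653.7, -115.0, 235.9]
tcp_rot: [-179.6, -0.1, 90.0]
ft_force: [-0.2, 0.4, -2.4]
finger_gap: 42.6
grip_force: 61.3
[ 653.72681585 -114.95851297  235.86461416]
```

View pics/w3.png

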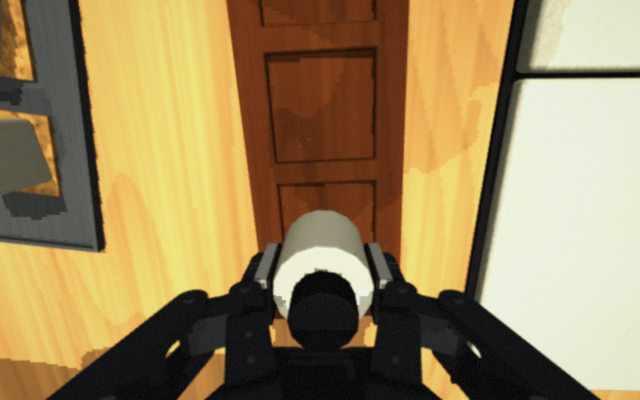

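The bottle is held upright. The neighbouring well (-39) has its corners at (265,55), (374,50), (376,157) and (275,163), so I'll check the stand position with those.

```bash
python3 - <<'E'
from bench import *; from h import *
p=snapshot('wrist');q=ray2world(p,[(265,55),(374,50),(376,157),(275,163),(277,184),(374,181)],18)[:,:2];print(q.round(1),q[:4].mean(0))
E
```

```text
[[621.2  -9.4]
 [684.2  -6.8]
 [688.8 -68.5]
 [623.9 -72.5]
 [624.5 -86.5]
 [688.3 -84.3]] [654.50118211 -39.29215607]
```

```bash
python3 -m jog '-0.015 0.03 0.1 0 0 0 1;0 0 0.1 0 0 0 1;0 0 0.1 0 0 0 1;0 0 0.06 0 0 0 1;0 0 0 0 0 0 1' 60
python3 -m jog '0 0 0.02 0 0 0 1;0 0 0 0 0 0 1;0 0 0.02 0 0 0 1;0 0 0 0 0 0 1'
```

```text
time: 8.07
tool_pos: [658.5, -117.6, 203.7]
tcp_rot: [-179.9, -0.0, 90.0]
ft_force: [-0.2, -0.2, -1.5]
finger_gap: 42.9
grip_force: 61.3
time: 8.57
tool_pos: [658.8, -117.6, 200.6]
tcp_rot: [-180.0, -0.0, 90.0]
ft_force: [-0.0, 0.2, -1.7]
finger_gap: 42.9
grip_force: 61.3
```

```bash
python3 -m jog '0 0 0.03 0 0 0 1;0 0 0 0 0 0 1;0 0 0.015 0 0 0 1;0 0 0 0 0 0 1'
python3 -m jog '0 0 0.01 0 0 0 1;0 0 0 0 0 0 1'
```

```text
time: 9.07
tool_pos: [658.8, -117.6, 196.0]
tcp_rot: [-180.0, -0.0, 90.0]
ft_force: [0.3, -0.7, -1.6]
finger_gap: 42.8
grip_force: 61.3
time: 9.32
tool_pos: [658.8, -117.6, 195.1]
tcp_rot: [-180.0, -0.0, 90.0]
ft_force: [-0.1, 0.1, -1.8]
finger_gap: 42.8
grip_force: 61.3
```

```bash
python3 -m jog '0 0 0.01 0 0 0 1;0 0 0 0 0 0 1'
python3 -m jog '0 0 0.01 0 0 0 1;0 0 0 0 0 0 1'
```

```text
time: 9.57
tool_pos: [658.9, -117.6, 194.9]
tcp_rot: [180.0, 0.0, 90.0]
ft_force: [-3.3, 0.6, 5.4]
finger_gap: 42.9
grip_force: 61.9
time: 9.82
tool_pos: [659.0, -117.7, 194.9]
tcp_rot: [180.0, 0.0, 90.0]
ft_force: [-8.1, 1.9, 13.6]
finger_gap: 42.9
grip_force: 62.6
```

```bash
python3 -m jog '0 0 -0.015 0 0 0 -1;0 0 0 0 0 0 -1;0 0 0 0 0 0 -1;0 0 0 0 0 0 -1;0 0 -0.1 0 0 0 -1'
python3 -m jog '0 0 -0.4 0 0 0 -1;0 0 -0.4 0 0 0 -1;0.505 -0.494 0 0 0 0 -1;0.505 -0.494 0 0 0 0 -1;0.505 -0.494 0 0 0 0 -1'
python3 -m jog '0.505 -0.494 0 0 0 0 -1;0 0 0 0 0 0.142 -1;0 0 0 0 0 0.142 -1;0 0 0 0 0 0 -1;0 0 0 0 0 0 -1'
python3 - <<'E'
from bench import *; import cv2
print(sense()['tool_pos'])
p=snapshot('wrist');a=p['img'][:,:,::-1];b=snapshot('side')['img'][150:300,230:390,::-1]
b=cv2.resize(b,(427,400))[:,:160+100]
cv2.imwrite('pics/w4.png',cv2.resize(cv2.hconcat([a,b]),(800,356)))
E
```

```text
time: 10.45
tool_pos: [658.3, -117.5, 203.7]
tcp_rot: [-179.9, -0.0, 90.0]
ft_force: [-0.3, 0.0, 0.6]
finger_gap: 85.5
grip_force: 0.0
time: 11.08
tool_pos: [526.5, 17.5, 285.6]
tcp_rot: [179.9, -0.0, 90.0]
ft_force: [0.7, 0.8, 0.5]
finger_gap: 85.5
grip_force: 0.0
time: 11.7
tool_pos: [484.2, 61.0, 285.1]
tcp_rot: [180.0, -0.0, 73.1]
ft_force: [-0.1, 0.6, -0.3]
finger_gap: 85.4
grip_force: 0.0
[484.2412444   60.96909672 285.13461074]
```

View pics/w4.png

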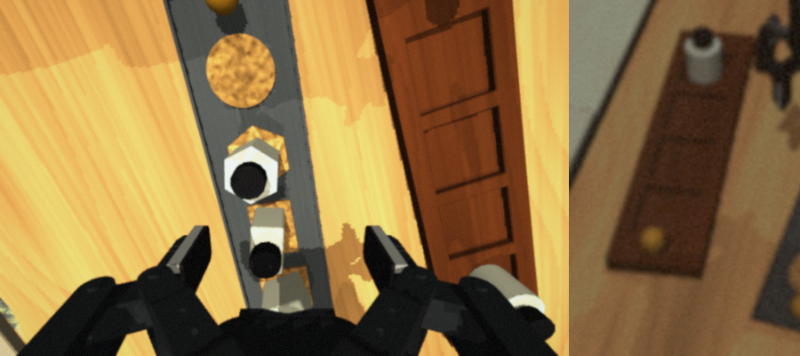

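The round bottle stands in its well. The transit rows were capped, so I'm short by about (15,-28) mm in tool axes. The hex centre at column 282 against the finger centre at 324 confirms the 28 mm.

```bash
python3 -m jog '0.154 -0.284 0 0 0 0 -1;0 0 0.3 0 0 0 -1;0 0 0.3 0 0 0 -1;0 0 0.2 0 0 0 -1;0 0 0.13 0 0 0 -1' 60
python3 -m jog '0 0 0 0 0 0 -1;0 0 0 0 0 0 1;0 0 0 0 0 0 1;0 0 0 0 0 0 1;0 0 0 0 0 0 1'
python3 -m jog '0 0 0 0 0 0 1;0 0 0 0 0 0 1'
```

```text
time: 12.42
tool_pos: [461.1, 84.0, 190.5]
tcp_rot: [-179.9, 0.0, 73.0]
ft_force: [-0.6, 0.1, 0.2]
finger_gap: 85.3
grip_force: 0.0
time: 13.05
tool_pos: [462.1, 84.2, 192.9]
tcp_rot: [179.9, -0.0, 73.0]
ft_force: [-0.6, 0.1, 6.6]
finger_gap: 41.6
grip_force: 60.6
time: 13.3
tool_pos: [462.1, 84.2, 192.8]
tcp_rot: [179.9, -0.0, 73.0]
ft_force: [-0.6, -0.7, 6.3]
finger_gap: 41.4
grip_force: 60.6
```

```bash
python3 -m jog '0 0 -0.1 0 0 0 1;0 0 -0.3 0 0 0 1;0 0 -0.3 0 0 0 1;0 0 -0.2 0 0 -0.142 1;0 0 0 0 0 -0.142 1' 60
python3 -m jog '-0.154 0.24 0 0 0 0 1;-0.154 0.24 0 0 0 0 1;-0.154 0.24 0 0 0 0 1;-0.154 0.24 0 0 0 0 1;-0.154 0.24 0 0 0 0 1'
python3 -m jog '-0.154 0.24 0 0 0 0 1;-0.154 0.24 0 0 0 0 1;-0.154 0.24 0 0 0 0 1;0 0 0.2 0 0 0 1;0 0 0.2 0 0 0 1'
python3 -m jog '0 0 0 0 0 0 1;0 0 0 0 0 0 1'
```

```text
time: 13.92
tool_pos: [462.1, 84.2, 284.3]
tcp_rot: [179.8, -0.0, 90.3]
ft_force: [0.4, 0.3, -2.7]
finger_gap: 41.4
grip_force: 60.3
time: 14.55
tool_pos: [581.9, 6.6, 281.9]
tcp_rot: [-180.0, -0.0, 90.0]
ft_force: [-0.2, -0.0, -1.2]
finger_gap: 41.3
grip_force: 60.5
time: 15.18
tool_pos: [652.6, -38.8, 239.9]
tcp_rot: [-179.9, -0.0, 90.0]
ft_force: [0.4, 0.4, -2.1]
finger_gap: 41.2
grip_force: 60.8
time: 15.42
tool_pos: [652.9, -38.6, 241.5]
tcp_rot: [-179.9, -0.0, 90.0]
ft_force: [0.4, 0.0, -1.2]
finger_gap: 41.6
grip_force: 60.7
```

```bash
python3 -m jog '0 0.01 0.15 0 0 0 1;0 0 0.15 0 0 0 1;0 0 0.1 0 0 0 1;0 0 0.025 0 0 0 1;0 0 0 0 0 0 1'
python3 -m jog '0 0 0.015 0 0 0 1;0 0 0 0 0 0 1'
python3 -m jog '0 0 0.01 0 0 0 1;0 0 0 0 0 0 1'
python3 -m jog '0 0 0.01 0 0 0 1;0 0 0 0 0 0 1'
```

```text
time: 16.05
tool_pos: [654.4, -39.1, 198.9]
tcp_rot: [-180.0, -0.0, 90.0]
ft_force: [-0.1, -0.7, -1.7]
finger_gap: 41.5
grip_force: 60.7
time: 16.3
tool_pos: [654.6, -39.1, 198.1]
tcp_rot: [180.0, 0.0, 90.0]
ft_force: [0.1, -0.7, -2.0]
finger_gap: 41.2
grip_force: 60.7
time: 16.55
tool_pos: [654.4, -39.1, 196.7]
tcp_rot: [-180.0, 0.0, 90.0]
ft_force: [0.2, 0.6, -1.6]
finger_gap: 41.3
grip_force: 60.7
time: 16.8
tool_pos: [654.5, -39.1, 196.0]
tcp_rot: [180.0, 0.0, 90.0]
ft_force: [-0.8, -0.2, 0.6]
finger_gap: 41.4
grip_force: 60.8
```

```bash
python3 -m jog '0 0 0.01 0 0 0 1;0 0 -0.01 0 0 0 -1;0 0 0 0 0 0 -1;0 0 0 0 0 0 -1;0 0 0 0 0 0 -1'
python3 -m jog '0 0 -0.1 0 0 0 -1;0 0 -0.4 0 0 0 -1;0 0 -0.4 0 0 0 -1;0.13 -0.51 0 0 0 0 -1;0.13 -0.51 0 0 0 0 -1'
python3 -m jog '0.13 -0.51 0 0 0 0 -1;0.13 -0.51 0 0 0 0 -1;0 0 0 0 0 0.154 -1;0 0 0 0 0 0.154 -1;0 0 0 0 0 0 -1'
python3 - <<'E'
from bench import *; import cv2
print(sense()['tool_pos'])
p=snapshot('wrist');a=p['img'][:,:,::-1];b=snapshot('side')['img'][150:300,230:390,::-1]
b=cv2.resize(b,(427,400))[:,:160+100]
cv2.imwrite('pics/w5.png',cv2.resize(cv2.hconcat([a,b]),(800,356)))
E
```

```text
time: 17.42
tool_pos: [654.4, -39.1, 195.6]
tcp_rot: [-180.0, -0.0, 90.0]
ft_force: [-0.5, 0.0, -0.4]
finger_gap: 85.2
grip_force: 0.0
time: 18.05
tool_pos: [551.9, -13.0, 287.4]
tcp_rot: [179.8, 0.0, 90.0]
ft_force: [-0.6, 0.5, 1.3]
finger_gap: 85.6
grip_force: 0.0
time: 18.68
tool_pos: [450.5, 13.0, 286.6]
tcp_rot: [179.9, -0.0, 71.6]
ft_force: [0.3, 0.6, 0.2]
finger_gap: 84.9
grip_force: 0.0
[450.50570861  12.95278525 286.62536477]
```

View pics/w5.png

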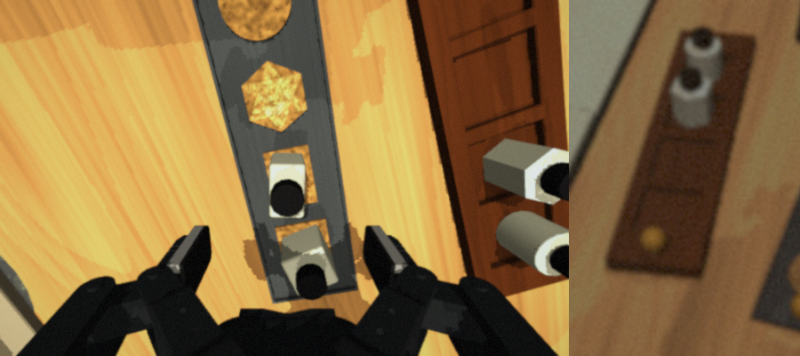

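Hex is placed. The flat bottle sits square and centred between the fingers (column 287 of 288), so I descend and grip.

```bash
python3 -m jog '0 0 0.3 0 0 0 -1;0 0 0.3 0 0 0 -1;0 0 0.2 0 0 0 -1;0 0 0.14 0 0 0 -1;0 0 0 0 0 0 -1' 60
python3 -m jog '0 0 0 0 0 0 1;0 0 0 0 0 0 1;0 0 0 0 0 0 1;0 0 0 0 0 0 1;0 0 0 0 0 0 1'
python3 -m jog '0 0 0 0 0 0 1;0 0 0 0 0 0 1'
```

```text
time: 19.4
tool_pos: [450.0, 13.0, 190.8]
tcp_rot: [-179.9, 0.0, 71.6]
ft_force: [0.1, 0.2, -0.7]
finger_gap: 85.3
grip_force: 0.0
time: 20.02
tool_pos: [450.9, 12.9, 192.5]
tcp_rot: [179.9, -0.0, 71.5]
ft_force: [-0.6, -1.1, 5.8]
finger_gap: 29.4
grip_force: 59.9
time: 20.27
tool_pos: [451.0, 12.9, 192.5]
tcp_rot: [179.9, -0.0, 71.5]
ft_force: [-1.9, 0.1, 6.5]
finger_gap: 29.6
grip_force: 59.9
```

```bash
python3 -m jog '0 0 -0.1 0 0 0 1;0 0 -0.3 0 0 0 1;0 0 -0.3 0 0 0 1;0 0 -0.2 0 0 -0.154 1;0 0 0 0 0 -0.154 1' 60
python3 -m jog '0.033 0.2475 0 0 0 0 1;0.033 0.2475 0 0 0 0 1;0.033 0.2475 0 0 0 0 1;0.033 0.2475 0 0 0 0 1;0.033 0.2475 0 0 0 0 1'
python3 -m jog '0.033 0.2475 0 0 0 0 1;0.033 0.2475 0 0 0 0 1;0.033 0.2475 0 0 0 0 1;0 0 0.2 0 0 0 1;0 0 0.2 0 0 0 1'
python3 -m jog '0 0 0.1 0 0 0 1;0 0 0.1 0 0 0 1;0 0 0 0 0 0 1;0 0 0 0 0 0 1'
```

```text
time: 20.9
tool_pos: [451.1, 12.9, 284.2]
tcp_rot: [179.8, 0.0, 90.3]
ft_force: [-0.1, -0.6, -1.4]
finger_gap: 29.0
grip_force: 59.3
time: 21.52
tool_pos: [574.7, 29.6, 281.7]
tcp_rot: [-180.0, -0.0, 90.0]
ft_force: [0.1, 0.1, -2.3]
finger_gap: 29.4
grip_force: 59.5
time: 22.15
tool_pos: [647.5, 39.3, 239.8]
tcp_rot: [-179.9, 0.0, 90.0]
ft_force: [0.1, 0.5, -1.3]
finger_gap: 28.8
grip_force: 59.7
time: 22.65
tool_pos: [648.7, 39.3, 222.4]
tcp_rot: [179.9, 0.0, 90.0]
ft_force: [0.3, 0.7, -0.7]
finger_gap: 29.4
grip_force: 59.7
```

```bash
python3 -m jog '0 0 0.1 0 0 0 1;0 0 0.1 0 0 0 1;0 0 0.03 0 0 0 1;0 0 0 0 0 0 1;0 0 0 0 0 0 1'
python3 -m jog '0 0 0.015 0 0 0 1;0 0 0 0 0 0 1'
python3 -m jog '0 0 0.01 0 0 0 1;0 0 0 0 0 0 1'
python3 -m jog '0 0 0.01 0 0 0 1;0 0 0 0 0 0 1'
```

```text
time: 23.28
tool_pos: [648.6, 39.3, 199.0]
tcp_rot: [180.0, 0.0, 90.0]
ft_force: [0.0, -0.4, -2.2]
finger_gap: 29.6
grip_force: 59.7
time: 23.52
tool_pos: [648.4, 39.3, 197.3]
tcp_rot: [180.0, 0.0, 90.0]
ft_force: [-0.6, 0.6, -1.8]
finger_gap: 29.5
grip_force: 59.7
time: 23.78
tool_pos: [648.4, 39.3, 196.1]
tcp_rot: [-180.0, 0.0, 90.0]
ft_force: [-0.9, 0.3, -1.5]
finger_gap: 29.2
grip_force: 59.7
time: 24.02
tool_pos: [648.5, 39.3, 195.6]
tcp_rot: [180.0, 0.0, 90.0]
ft_force: [-2.8, 0.7, 3.0]
finger_gap: 29.6
grip_force: 60.1
```

```bash
python3 -m jog '0 0 0 0 0 0 -1;0 0 0 0 0 0 -1;0 0 0 0 0 0 -1;0 0 0 0 0 0 -1;0 0 -0.1 0 0 0 -1'
python3 -m jog '0 0 -0.4 0 0 0 -1;0 0 -0.4 0 0 0 -1;-0.2625 -0.504 0 0 0 0 -1;-0.2625 -0.504 0 0 0 0 -1;-0.2625 -0.504 0 0 0 0 -1'
python3 -m jog '-0.2625 -0.504 0 0 0 0 -1;0 0 0 0 0 -0.083 -1;0 0 0 0 0 0 -1;0 0 0 0 0 0 -1'
python3 - <<'E'
from bench import *; import cv2
print(sense()['tool_pos'])
p=snapshot('wrist');a=p['img'][:,:,::-1];b=snapshot('side')['img'][150:300,230:390,::-1]
b=cv2.resize(b,(427,400))[:,:160+100]
cv2.imwrite('pics/w6.png',cv2.resize(cv2.hconcat([a,b]),(800,356)))
E
```

```text
time: 24.65
tool_pos: [647.8, 39.3, 204.4]
tcp_rot: [-179.9, -0.0, 90.0]
ft_force: [-1.4, 0.9, -0.5]
finger_gap: 85.3
grip_force: 0.0
time: 25.28
tool_pos: [495.9, -40.0, 286.1]
tcp_rot: [179.9, 0.0, 90.0]
ft_force: [-0.3, 0.3, 1.5]
finger_gap: 85.3
grip_force: 0.0
time: 25.78
tool_pos: [447.5, -65.6, 286.0]
tcp_rot: [179.9, 0.0, 94.9]
ft_force: [-0.0, -0.3, -0.3]
finger_gap: 85.7
grip_force: 0.0
[447.45235853 -65.57469282 286.00262295]
```

View pics/w6.png

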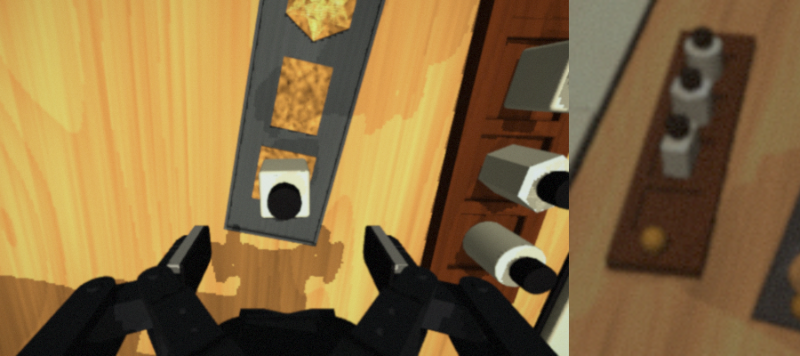

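Three are placed. The square bottle is aligned, about 2 mm left of centre (column 285 against 288).

```bash
python3 -m jog '0 -0.015 0.3 0 0 0 -1;0 0 0.3 0 0 0 -1;0 0 0.2 0 0 0 -1;0 0 0.14 0 0 0 -1;0 0 0 0 0 0 -1' 60
python3 -m jog '0 0 0 0 0 0 1;0 0 0 0 0 0 1;0 0 0 0 0 0 1;0 0 0 0 0 0 1;0 0 0 0 0 0 1'
python3 -m jog '0 0 0 0 0 0 1;0 0 0 0 0 0 1'
```

```text
time: 26.5
tool_pos: [445.0, -65.5, 190.2]
tcp_rot: [-179.9, -0.0, 95.0]
ft_force: [0.0, -0.3, 0.5]
finger_gap: 85.7
grip_force: 0.0
time: 27.12
tool_pos: [446.0, -66.0, 192.3]
tcp_rot: [179.9, 0.0, 95.0]
ft_force: [0.2, 0.3, 5.6]
finger_gap: 41.3
grip_force: 61.2
time: 27.38
tool_pos: [446.0, -66.0, 192.3]
tcp_rot: [179.9, 0.0, 95.0]
ft_force: [-0.9, 0.5, 6.8]
finger_gap: 41.1
grip_force: 61.2
```

```bash
python3 -m jog '0 0 -0.1 0 0 0 1;0 0 -0.3 0 0 0 1;0 0 -0.3 0 0 0 1;0 0 -0.2 0 0 0.083 1;0 0 0 0 0 0 1' 60
python3 -m jog '0.203 0.2205 0 0 0 0 1;0.203 0.2205 0 0 0 0 1;0.203 0.2205 0 0 0 0 1;0.203 0.2205 0 0 0 0 1;0.203 0.2205 0 0 0 0 1'
python3 -m jog '0.203 0.2205 0 0 0 0 1;0.203 0.2205 0 0 0 0 1;0.203 0.2205 0 0 0 0 1;0.203 0.2205 0 0 0 0 1;0 0 0.2 0 0 0 1'
python3 -m jog '0 0 0.2 0 0 0 1;0 0 0.15 0 0 0 1;0 0 0.1 0 0 0 1;0 0 0 0 0 0 1;0 0 0 0 0 0 1'
```

```text
time: 28.0
tool_pos: [446.0, -66.0, 283.3]
tcp_rot: [179.8, 0.1, 90.0]
ft_force: [0.2, -0.7, -2.2]
finger_gap: 41.3
grip_force: 60.7
time: 28.62
tool_pos: [555.6, 36.4, 279.5]
tcp_rot: [-179.9, -0.0, 90.1]
ft_force: [-0.4, 0.0, -0.7]
finger_gap: 41.1
grip_force: 60.8
time: 29.25
tool_pos: [645.0, 118.2, 261.1]
tcp_rot: [179.9, -0.0, 90.2]
ft_force: [-0.3, -1.1, -1.3]
finger_gap: 41.2
grip_force: 60.9
time: 29.88
tool_pos: [644.1, 116.8, 217.1]
tcp_rot: [179.9, -0.0, 90.0]
ft_force: [-0.6, -0.4, -0.6]
finger_gap: 41.5
grip_force: 60.9
```

```bash
python3 -m jog '0 0 0.1 0 0 0 1;0 0 0.07 0 0 0 1;0 0 0 0 0 0 1;0 0 0 0 0 0 1'
python3 -m jog '0 0 0.02 0 0 0 1;0 0 0 0 0 0 1'
python3 -m jog '0 0 0.01 0 0 0 1;0 0 0 0 0 0 1'
python3 -m jog '0 0 0.01 0 0 0 1;0 0 0 0 0 0 1'
```

```text
time: 30.38
tool_pos: [643.8, 116.9, 199.2]
tcp_rot: [-180.0, 0.0, 90.0]
ft_force: [0.1, 0.1, -0.7]
finger_gap: 41.2
grip_force: 60.9
time: 30.62
tool_pos: [643.8, 116.9, 197.2]
tcp_rot: [-180.0, -0.0, 90.0]
ft_force: [-0.5, 0.6, -1.4]
finger_gap: 41.3
grip_force: 60.9
time: 30.88
tool_pos: [643.7, 116.9, 196.1]
tcp_rot: [-180.0, 0.0, 90.0]
ft_force: [-0.6, -0.1, 0.3]
finger_gap: 41.6
grip_force: 60.9
time: 31.12
tool_pos: [643.9, 116.9, 195.4]
tcp_rot: [180.0, -0.0, 90.0]
ft_force: [-0.3, 0.2, 1.8]
finger_gap: 41.2
grip_force: 61.0
```

Contact. I release, back off and look over the stand from above.

```bash
python3 -m jog '0 0 0.005 0 0 0 1;0 0 0 0 0 0 -1;0 0 0 0 0 0 -1;0 0 0 0 0 0 -1;0 0 0 0 0 0 -1'
python3 -m jog '0 0 -0.1 0 0 0 -1;0 0 -0.5 0 0 0 -1;0 0 -0.5 0 0 0 -1;0 0 -0.5 0 0 0 -1;0 -0.4 -0.3 0 0 0 -1'
python3 -m jog '-0.4 -0.3 0 0 0 0 -1;-0.4 -0.3 0 0 0 0 -1;0 -0.3 0 0 0 0 -1;0 0 0 0 0 0 -1'
python3 - <<'E'
from bench import *; from h import *
p=snapshot('wrist');a=topview(p,18,590,720,-190,200,1.5)
b=cv2.resize(snapshot('side')['img'][140:290,230:330,::-1],(390,585))
cv2.imwrite('pics/t2.png',np.hstack([a,b]))
E
```

```text
time: 31.75
tool_pos: [643.7, 116.9, 194.6]
tcp_rot: [-180.0, -0.0, 90.0]
ft_force: [1.1, 0.8, 0.1]
finger_gap: 85.7
grip_force: 0.0
time: 32.38
tool_pos: [605.0, 116.7, 389.0]
tcp_rot: [179.7, -0.0, 90.0]
ft_force: [-1.0, -0.2, 0.9]
finger_gap: 85.5
grip_force: 0.0
time: 32.88
tool_pos: [512.5, 36.5, 385.6]
tcp_rot: [179.9, -0.0, 89.9]
ft_force: [0.5, 0.5, 0.1]
finger_gap: 85.8
grip_force: 0.0
```

View pics/t2.png

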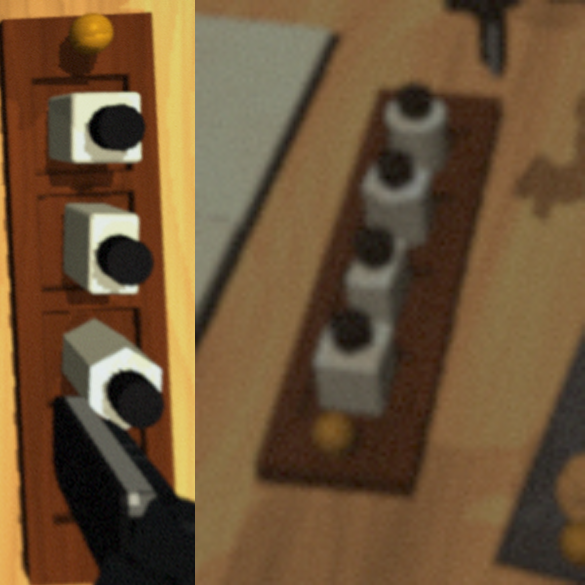

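All four bottles stand upright inside their wells. From the stand knob the order is square, flat, hex, round, the reverse of the tray, and the arm is clear.

```bash
python3 -c "
from bench import *
print(hand_in())"
```

```text
the job is handed in; nothing more can be done
None
```

The job is handed in at about 33 s of the 93 s limit: all four bottles were set down in reverse order and looked upright and seated in their wells on the final check, though `hand_in()` gave no verdict.

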